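# Tension the lathe belt and hold the test run at third speed

### The job

The drive belt of the mini lathe has just been changed and needs a test run. First press the belt-tension lever on top of the headstock all the way down until it snaps home, and only then turn the spring-return speed dial on the control box clockwise, past its first and second clicks, to the third. The dial springs back to zero when let go, so finish while still holding it at the third click; leave the caliper, chisel, spanner and mug where they are.

Things in the scene. Friction and masses are not known exactly. Their poses are not given: they have to be found in the camera images.
- lathe: grey mini wood lathe fixed on the bench, bed along its y axis, origin on the bench under the bed; x to its back (motor side), y to the headstock end. Headstock (y 90 to 210 mm) 201 mm high; work at 155 mm height; tailstock handwheel ends at y = -212 mm, up to 187 mm high. Control box at the -y end of the bed: 106 x 106 x 86 mm high, centre x = -30, y = -315 mm
- belt_lever (a joint): angle of the belt-tension lever: 0 fully down (belt tight, on its stop, lever level), 1.1 fully up. It starts somewhere from 0.85 to 1.05 and friction keeps it where it is left; pressing it down takes 1 to 2.5 N on the ball, most near 0.7 rad; below about 0.35 rad an over-centre spring snaps it home
- lever_ball (a point): centre of the black ball knob, 32 mm in diameter, on the free end of the belt-tension lever; the lever is a flat steel bar 13 mm wide that points to the front of the lathe (lathe -x) and rises as the joint grows. Ball centre is about 212 mm above the bench when the lever is down, up to about 307 mm when it is up
- lever_pivot (a point): pivot of the belt-tension lever, 209 mm above the bench; the axis is parallel to the lathe's y axis and the ball's centre moves in the lathe's x-z plane on an arc of 112 mm radius about it (ball 4 mm above the level line through the pivot when down)
- speed_dial (a joint): angle of the speed dial, growing clockwise seen from above: 0 home (stopped), clicks at 0.46 (first speed), 0.92 (second) and 1.38 (third), stop at 1.43. A spring returns it to 0 from anywhere; turning takes up to about 0.3 N m, holding it at the third click about 0.2 N m. The dial turns about a vertical axis
- dial_handle: black bar handle of the speed dial, 60 mm long, 13 mm thick, 26 mm high, standing on a round skirt of 60 mm diameter on top of the control box; origin on the dial's vertical axis, 100.5 mm above the bench: the bar reaches from the skirt's top (97 mm above the bench) up to 122.5 mm. x runs along the bar towards its pointer end (inlaid line), z up. It turns with the dial
- caliper: vernier caliper lying on the bench in front of the lathe, 64 x 210 x 13 mm; bystander
- chisel: bevel-edge chisel with red handle lying on the bench in front of the lathe, 255 mm long; bystander
- wrench: open-ended spanner lying on the bench in front of the headstock, 214 mm long; bystander
- mug: mug standing on the bench to the left of the lathe, 101 mm high; bystander

How it is judged (in metres and radians):
On the way, in this order (a step that is already met when the one before it is completed fails the run):
1. the belt-tension lever is pressed fully down while the dial is still at home (value of joint belt_lever below 0.06 rad and value of joint speed_dial below 0.25 rad), for 0.2 s.
2. the dial is turned past the first and second clicks to the third (value of joint speed_dial above 1.28 rad), for 0.3 s.
At the end, for the whole second after the job is handed in: the lever is within 0.06 rad of fully down, and the robot's fingers still bear on the dial's handle with more than 1 N and hold the dial still at the third click (within 0.1 rad of 1.38, or on its stop) as the program ends and through the second after it (value of joint belt_lever below 0.06 rad and value of joint speed_dial above 1.28 rad and velocity of joint speed_dial between -0.1 and 0.1 rad/s and contact force between dial_handle and the fingers above 1 N); the arm keeps its last pose, push and grip.
It fails at once if the dial is turned to the first click or further while the belt is slack (lever not down) (value of joint speed_dial above 0.4 rad and value of joint belt_lever above 0.15 rad).
It fails at once if the caliper, chisel, spanner or mug is shifted by more than 20 mm (distance of any of caliper, chisel, wrench, mug from where it was at the start of the episode above 0.02 m).
It also fails if it takes over 45 s, if anything falls off the work surface, if the arm or the gripper's body presses on something with over 40 N, if the wrist force passes 120 N, or if a joint passes its speed limit or range.

### The arm

A 6-joint arm with a two-finger parallel gripper is mounted at the origin on a cart in front of the work surface, level with it; the furniture and walls round the work are solid. World frame = base frame: x ahead of the robot, y to its left, z up, the work surface at z = 0. Lengths are in m, angles in degrees, forces in N, time in s.
With the tool pointing down it reaches from about 0.325 to 0.85 m from the base axis. Payload 15.5 kg.
Tool frame: the origin (TCP) lies at the very end of the fingers, on their centre line; the grasp point (between the pads) lies arm.grip_depth behind it (arm.grip_depth is the distance from the TCP to the grasp point, in m); z points along the fingers, y is the line along which they close (so a half turn about z gives the same grasp; the last joint's range is limited). The gripper opens to 91 mm and grips with 3 to 60 N. Pads are 32 mm wide; open, the fingers measure 118 mm over their backs; the gripper's body (76 mm by 178 mm) begins 60 mm behind the grasp point.
Start: joints at [-5.472, 28.281, 77.091, -0, 74.628, -5.472], TCP at [0.625, 0, 0.183] pointing down, gripper open.
Joint ranges: [-166.48, 166.48], [-47.26, 123.95], [12.59, 153.08], [-70.14, 250.14], [6.76, 159.57], [-176.63, 176.63]. Speed limits (degrees/s): [108.29, 108.29, 147.25, 172.46, 172.46, 172.46].

### API

Orientations are given as a 3x3 rotation matrix whose columns are the frame's x, y, z axes.
In Python, from rig import arm gives the robot as it stands. Calls block until the motion is done:
- arm.move_to(position, orientation): joint-space move of the TCP to a pose.
- arm.move_l(position, orientation=None, feed=0.15): straight line of the TCP; orientation=None keeps the orientation; feed is the mean speed in m/s.
- arm.move_joints(angles): joint-space move.
- arm.grip(opening): finger opening in m; the grip force is fixed at half the most; returns when the fingers have stopped.
- arm.sleep(seconds).
- arm.solve_ik(position, orientation): joint angles nearest the present ones, or None.
- arm.snapshot(name): name is "scene" or "side" or "wrist"; returns the picture (400x640x3 uint8, red, green, blue); there is no depth.
- arm.get_calibration(name): a dict with "intrinsics" (3x3 intrinsics, pixels), "cam_to_world" (4x4, takes a point from camera to world coordinates). Camera axes: x right, y down, z forward; pixel columns grow to the right and rows downward; lengths in m; the calibration is good to about 2 mm. A picture is of the moment at which its call begins: read the wrist's pose just before it. get_calibration takes no time and is no camera call; for the wrist camera it gives the pose at the moment of the call.
A pose or a line that the arm cannot do raises arm.Unreachable and nothing moves.
- arm.sign_off(): hands the job in; it is judged then, once.
Readings, each from a call of its own:
- arm.current_t(): time.
- arm.current_joint_positions(): joint angles.
- arm.current_dq(): joint speeds.
- arm.current_tau(): joint torques, N m.
- arm.current_ee_pos(): TCP position.
- arm.current_tool_rot(): TCP orientation.
- arm.current_force(): force on the tool from outside, world axes, zero at the start.
- arm.current_torque(): the same for the moment, N m.
- arm.current_width(): finger opening in m.
- arm.current_grasp_force(): force on a finger pad.
Only numpy, scipy, OpenCV 4.12 (cv2) and the standard library are available. Lean on these libraries where they do the work, as an engineer would, in place of code of your own. Each camera call takes 0.05 s, during which the arm holds its last target. There are 200 camera calls.

## Working session

There is one attempt and no reset: what is moved stays moved. The work goes in short steps, each a Python script; the robot and the scene stay as the last script left them, time stands still between calls to the robot, and variables do not carry over. Pictures are saved under pics/ and viewed, at most 10 in all, crops included, and the job is handed in when it is done.

```bash
mkdir -p pics; python3 - <<'E'
from rig import arm
import cv2
for n in("scene","side"):
    cv2.imwrite(f"pics/{n}0.png",arm.snapshot(n)[:,:,::-1])
    c=arm.get_calibration(n);print(c["intrinsics"].round(1).tolist(),c["cam_to_world"].round(3).tolist())
print(arm.grip_depth,arm.current_tool_rot().round(2),arm.current_t())
E
```

```text
[[417.7, 0.0, 311.1], [0.0, 417.7, 207.7], [0.0, 0.0, 1.0]] [[-0.557, -0.423, 0.715, -0.584], [-0.83, 0.275, -0.484, 0.888], [0.008, -0.864, -0.504, 0.917], [0.0, 0.0, 0.0, 1.0]]
[[423.2, 0.0, 319.6], [0.0, 423.2, 200.5], [0.0, 0.0, 1.0]] [[0.997, -0.017, 0.079, 0.378], [-0.077, -0.491, 0.868, -0.889], [0.024, -0.871, -0.491, 0.719], [0.0, 0.0, 0.0, 1.0]]
0.0188 [[ 0.  1. -0.]
 [ 1. -0.  0.]
 [ 0. -0. -1.]] 0.1
```

View pics/scene0.png

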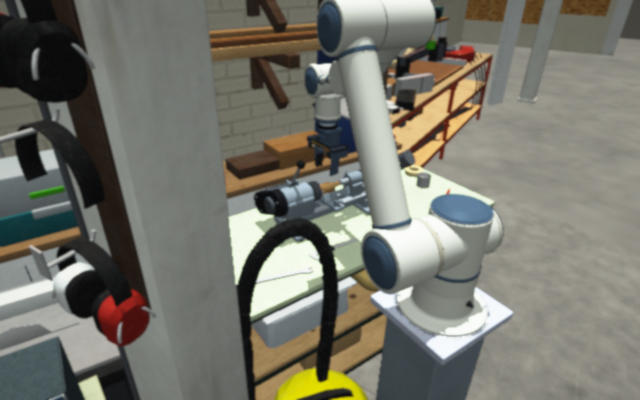

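View pics/side0.png

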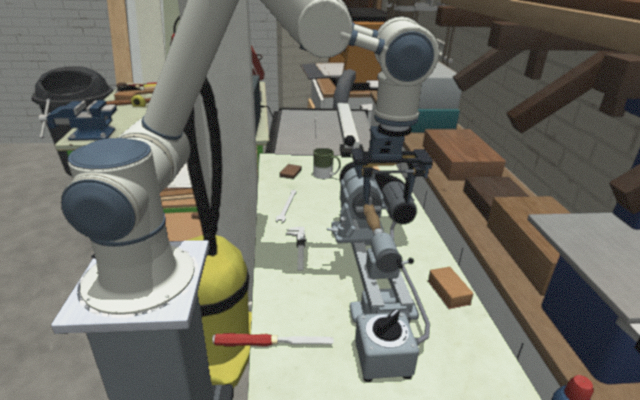

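The side view shows the control box with the dial near (387,327) and possibly the ball at (349,142). The scene view shows the lever ball near (299,165). I'll enlarge both.

```bash
python3 - <<'E'
import cv2,numpy as np
s=cv2.imread("pics/side0.png");c=cv2.imread("pics/scene0.png")
r=lambda im,x,y,w,h:cv2.resize(im[y:y+h,x:x+w],(400,300),interpolation=cv2.INTER_CUBIC)
a=np.hstack([r(s,330,120,80,60),r(s,340,290,100,75)])
b=np.hstack([r(c,250,140,100,75),r(c,340,130,100,75)])
cv2.imwrite("pics/crops.png",np.vstack([a,b]))
E
```

```text
(no output)
```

View pics/crops.png

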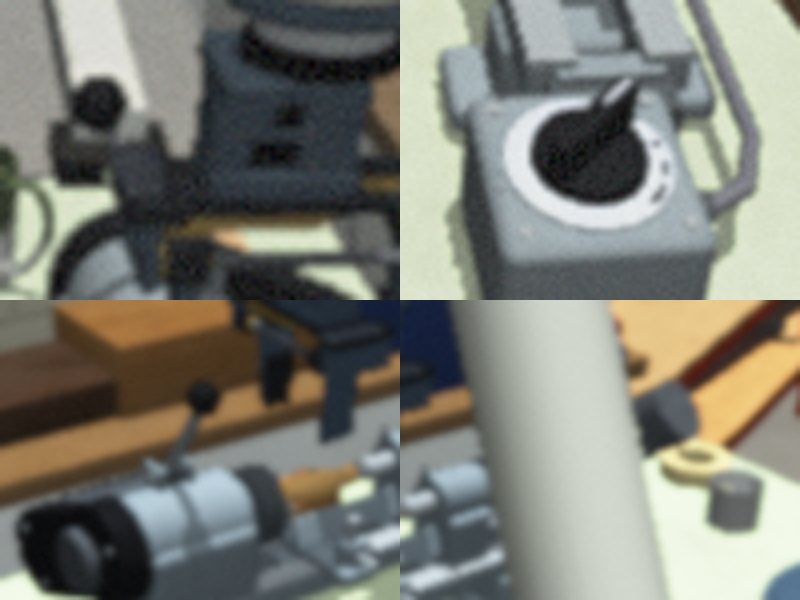

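Ball: side (349.6,140.6), scene (300.5,164.2). Dial skirt centre: side (387.5,328.7), with the bar's pointer end at about (397.5,311).

```bash
cat > h.py <<'E'
from rig import arm
import numpy as np
def ray(cal,u,v):
    M=cal["cam_to_world"];d=M[:3,:3]@np.linalg.solve(cal["intrinsics"],[u,v,1.]);return M[:3,3],d/np.linalg.norm(d)
def atz(cal,u,v,z):
    o,d=ray(cal,u,v);return o+d*(z-o[2])/d[2]
def tri(rs):
    A=[np.eye(3)-np.outer(d,d) for o,d in rs];return np.linalg.solve(sum(A),sum(a@o for a,(o,d) in zip(A,rs)))
def rot(yaw): # tool down, closing line (y) at world angle yaw
    y=np.array([np.cos(yaw),np.sin(yaw),0]);z=np.array([0,0,-1.]);return np.column_stack([np.cross(y,z),y,z])
def proj(cal,p):
    q=np.linalg.inv(cal["cam_to_world"])@np.r_[p,1];q=cal["intrinsics"]@q[:3];return q[:2]/q[2]
E
python3 - <<'E'
from h import *
s=arm.get_calibration("side");c=arm.get_calibration("scene")
b=tri([ray(s,349.6,140.6),ray(c,300.5,164.2)]);print("ball",b,proj(s,b),proj(c,b))
print("skirt",atz(s,387.5,328.7,.097),"tip",atz(s,397.5,311,.1225),"tail",atz(s,377,331,.1225))
print("box NL,NR,FL",atz(s,367.5,355.5,.086),atz(s,418,351,.086),atz(s,357.5,315,.086))
E
```

```text
ball [0.55179229 0.16471679 0.30595459] [349.92387388 140.13374274] [300.71020765 164.57270622]
skirt [ 0.57245237 -0.30422092  0.097     ] tip [ 0.59439039 -0.28351338  0.1225    ] tail [ 0.54361209 -0.33275018  0.1225    ]
box NL,NR,FL [ 0.52436055 -0.35689262  0.086     ] [ 0.62138394 -0.35193966  0.086     ] [ 0.52187034 -0.25346552  0.086     ]
```

```bash
python3 - <<'E'
from h import *
yaw=np.radians(2);R=arm.current_tool_rot()
b=np.array([.552,.1645,.306]);ux=np.array([np.cos(yaw),np.sin(yaw),0])
t0=np.arcsin((b[2]-.209)/.112);piv=b+ux*.112*np.cos(t0);piv[2]=.209
pt=lambda a,e=.016:piv+.112*(-np.cos(a)*ux+np.sin(a)*np.array([0,0,1]))+[0,0,e]
arm.move_l([.625,0,.36],feed=.3);arm.grip(0)
arm.move_l(pt(t0)+[0,0,.03],feed=.25);f0=arm.current_force()
print(t0,f0.round(2),arm.current_t())
for a in np.linspace(t0,.036,12):
    arm.move_l(pt(a,.014),feed=.12);f=arm.current_force()-f0
    print(round(a-.036,2),f.round(1),arm.current_ee_pos().round(3),round(arm.current_t(),1))
    if np.linalg.norm(f)>25:break
import cv2
for n in("scene","side"):cv2.imwrite(f"pics/{n}1.png",arm.snapshot(n)[:,:,::-1])
s=cv2.imread("pics/side1.png");c=cv2.imread("pics/scene1.png")
r=lambda im,x,y,w,h:cv2.resize(im[y:y+h,x:x+w],(400,300),interpolation=cv2.INTER_CUBIC)
cv2.imwrite("pics/crops1.png",np.hstack([r(s,310,130,80,60),r(c,250,140,100,75)]))
# dial joints
for y in(133,-47):
    q=arm.solve_ik([.5725,-.304,.107],rot(np.radians(y)));print(y,q)
E
```

```text
1.0472896081098186 [ 0.75 -0.29 -0.17] 3.075
1.01 [ 0.1 -0.6 -0. ] [0.552 0.164 0.32 ] 3.5
0.92 [-1.   0.6  0.1] [0.543 0.164 0.315] 3.7
0.83 [-0.9  0.7  1.1] [0.535 0.164 0.308] 4.0
0.74 [-0.5  0.5 -0.6] [0.528 0.164 0.301] 4.2
0.64 [-0.7  1.1 -1.6] [0.521 0.163 0.293] 4.5
0.55 [-0.4  0.2  0.3] [0.515 0.163 0.285] 4.7
0.46 [-1.5  0.4  0.5] [0.509 0.163 0.276] 5.0
0.37 [-0.7  0.8  0.1] [0.505 0.163 0.267] 5.2
0.28 [-1.3 -1.1 -0.1] [0.501 0.163 0.257] 5.5
0.18 [-0.8 -0.   0.6] [0.499 0.163 0.248] 5.7
0.09 [-0.7 -0.5  0.7] [0.497 0.163 0.237] 6.0
0.0 [-0.9 -0.7  0.2] [0.496 0.163 0.227] 6.2
133 [-3.32440630e+01  3.44033325e+01  7.84890684e+01 -2.54444375e-14
  6.71075991e+01 -1.66244063e+02]
-47 [-3.32440630e+01  3.44033325e+01  7.84890684e+01 -2.54444375e-14
  6.71075991e+01  1.37559370e+01]
```

View pics/crops1.png

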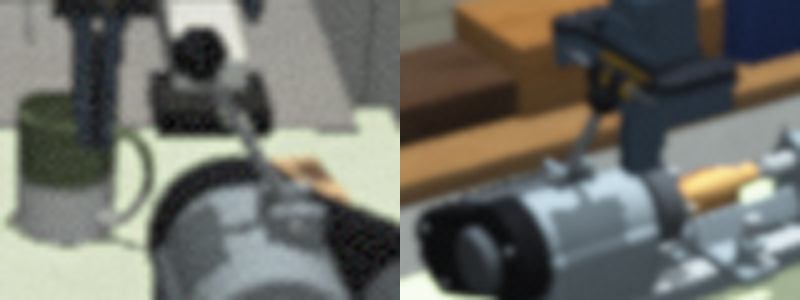

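The lever hasn't moved. The ball is still at side (350,140.6) and the fingertips are at about side (329,159). I'll compare the TCP projection with what the pictures show.

```bash
python3 - <<'E'
from h import *
import cv2
s=arm.get_calibration("side");c=arm.get_calibration("scene");p=arm.current_ee_pos()
print(p,arm.current_width(),proj(s,p),proj(c,p))
im=[]
for n,cal in(("side",s),("scene",c)):
    i=cv2.imread(f"pics/{n}1.png")
    u=proj(cal,p);x,y=int(u[0])-50,int(u[1])-55
    k=cv2.resize(i[y:y+75,x:x+100],(400,300),interpolation=cv2.INTER_CUBIC)
    cv2.circle(k,(int((u[0]-x)*4),int((u[1]-y)*4)),4,(0,0,255),-1)
    w=proj(cal,[.552,.1645,.306]);cv2.circle(k,(int((w[0]-x)*4),int((w[1]-y)*4)),4,(0,255,0),-1)
    im.append(k);print(x,y)
cv2.imwrite("pics/cmp.png",np.hstack(im))
E
```

```text
[0.49631778 0.16258641 0.22751445] 0.00041463897354396403 [328.31772413 167.38935397] [309.81528312 190.32132315]
278 112
259 135
```

View pics/cmp.png

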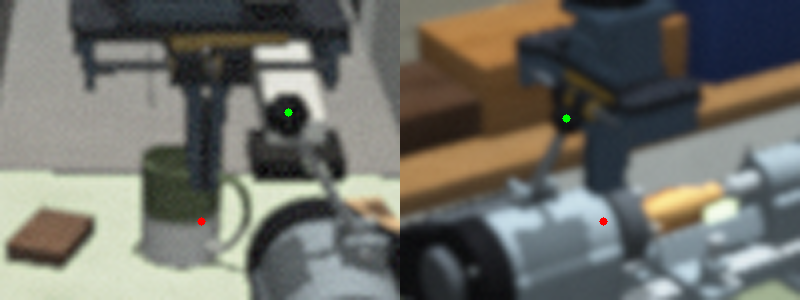

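```bash
python3 - <<'E'
from h import *
import cv2
s=arm.get_calibration("side");c=arm.get_calibration("scene")
t=tri([ray(s,329,159),ray(c,311,182.5)]);print("tip from pics",t,proj(s,t),proj(c,t))
print(arm.current_ee_pos(),arm.current_joint_positions(),arm.current_t())
im=[arm.snapshot("side")[105:205,260:400],arm.snapshot("wrist")]
im=[cv2.resize(i[:,:,::-1],(400,280)) for i in im]
cv2.imwrite("pics/cmp2.png",np.hstack(im))
w=arm.get_calibration("wrist");print(w["cam_to_world"].round(3),proj(w,arm.current_ee_pos()),proj(w,[.552,.1645,.306]))
E
```

```text
tip from pics [0.49708593 0.15683317 0.25575064] [329.16557407 158.79031512] [311.11415149 182.67147279]
[0.49631778 0.16258641 0.22751445] [1.15848082e+01 1.74269377e+01 8.77847335e+01 7.19977298e-04
 7.47695864e+01 1.15836126e+01] 6.3417
[[ 1.     0.     0.002  0.496]
 [ 0.001 -0.967 -0.253  0.234]
 [ 0.002  0.253 -0.967  0.43 ]
 [ 0.     0.     0.     1.   ]] [318.76027472 229.93245716] [441.90537307 283.66513506]
```

View pics/cmp2.png

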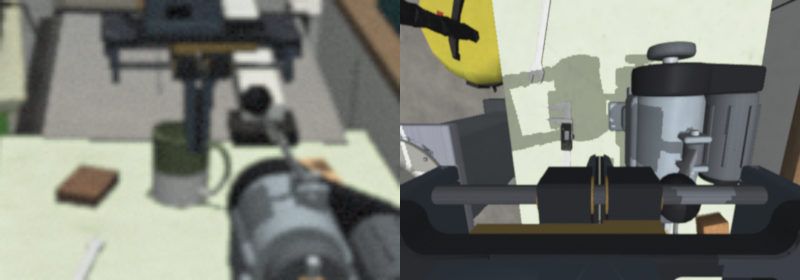

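The ball projects correctly in all three views: wrist view predicted (442,284), seen at about (445,281). The visible fingertips end about 28 mm above the reported TCP with the gripper closed, so I passed over the ball without touching it. Next I'll go back over the ball, come down until I feel contact, and follow the arc from there.

```bash
python3 - <<'E'
from h import *
yaw=np.radians(2);ux=np.array([np.cos(yaw),np.sin(yaw),0]);ez=np.array([0,0,1.])
b=np.array([.552,.1645,.306]);t0=np.arcsin((b[2]-.209)/.112);piv=b+ux*.112*np.cos(t0);piv[2]=.209
pt=lambda a,e:piv+.112*(-np.cos(a)*ux+np.sin(a)*ez)+e*ez
p=arm.current_ee_pos()
arm.move_l([p[0],p[1],.34],feed=.3);arm.move_l([.549,.1645,.34],feed=.2)
def F():
    v=[]
    for _ in range(4): arm.sleep(.02);v.append(arm.current_force())
    return np.mean(v,0)
f0=F();z=.34;print(f0.round(2))
while z>.27:
    z-=.004;arm.move_l([.549,.1645,z],feed=.06);f=F()-f0
    print(round(z,3),f.round(2))
    if np.linalg.norm(f)>1.3:break
print(arm.current_t(),arm.current_width())
E
```

```text
[-0.52  0.35  0.15]
0.336 [ 0.9  -0.55 -0.13]
0.332 [ 0.82 -0.27  0.07]
0.328 [ 0.46 -0.32 -0.25]
0.324 [ 0.32 -0.26  0.21]
0.32 [ 1.06 -0.09 -0.31]
0.316 [ 0.57 -0.15 -0.02]
0.312 [ 0.29 -0.82 -0.02]
0.308 [ 0.65 -0.22 -0.45]
0.304 [ 0.96 -0.56  0.1 ]
0.3 [ 0.21 -0.87 -0.37]
0.296 [ 0.66 -0.39 -0.02]
0.292 [ 0.71 -0.39  0.02]
0.288 [-11.39  -1.33  18.53]
11.5667 0.00022642001965208488
```

Contact came at TCP z ≈ 0.290, so the tips are effectively about 32 mm short of the TCP. The straight-down push was jammed in the radial direction, so I'll now follow the arc with that offset.

```bash
python3 - <<'E'
from h import *
import cv2
yaw=np.radians(2);ux=np.array([np.cos(yaw),np.sin(yaw),0]);ez=np.array([0,0,1.])
b=np.array([.552,.1645,.306]);t0=np.arcsin((b[2]-.209)/.112);piv=b+ux*.112*np.cos(t0);piv[2]=.209
pt=lambda a,e:piv+.112*(-np.cos(a)*ux+np.sin(a)*ez)+e*ez
arm.move_l([.549,.1645,.292],feed=.06)
for a in np.linspace(t0-.05,.036,14):
    arm.move_l(pt(a,-.0175),feed=.1);f=arm.current_force()
    print(round(a-.036,2),f.round(1),arm.current_ee_pos().round(3),round(arm.current_t(),1))
    if np.linalg.norm(f)>30:break
im=[arm.snapshot("side")[105:205,260:400],arm.snapshot("scene")[130:230,240:380]]
cv2.imwrite("pics/after.png",np.hstack([cv2.resize(i[:,:,::-1],(400,280)) for i in im]))
E
```

```text
0.96 [-17.7  -1.   30.2] [0.546 0.164 0.287] 12.1
```

View pics/after.png

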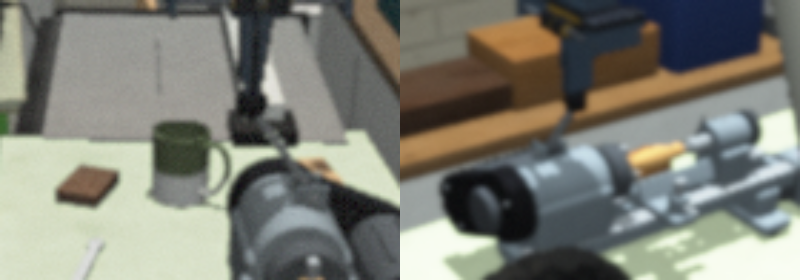

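The fingertips sit on the ball's front-top side and the force is purely radial, so the lever is jammed. I'll move the fingers behind the ball (+x) and push along the tangent with their front edge.

```bash
cat > push.py <<'E'
from h import *
import cv2
yaw=np.radians(2);ux=np.array([np.cos(yaw),np.sin(yaw),0]);ez=np.array([0,0,1.])
b=np.array([.552,.1645,.306]);t0=np.arcsin((b[2]-.209)/.112);piv=b+ux*.112*np.cos(t0);piv[2]=.209
def pt(a,pen=.002):
    t=np.sin(a)*ux+np.cos(a)*ez
    return piv+.112*(-np.cos(a)*ux+np.sin(a)*ez)+(.016-pen)*t+.009*ux-.030*ez
E
python3 - <<'E'
from push import *
p=arm.current_ee_pos();arm.move_l([p[0],p[1],.32],feed=.2)
s=pt(t0,-.008);arm.move_l([s[0],s[1],.32],feed=.2);arm.move_l(s,feed=.15)
for a in np.linspace(t0,.0,14):
    arm.move_l(pt(a),feed=.1);f=arm.current_force()
    print(round(a-.036,2),f.round(1),arm.current_ee_pos().round(3),round(arm.current_t(),1))
    if np.linalg.norm(f)>25:break
im=[arm.snapshot("side")[105:205,260:400],arm.snapshot("scene")[130:230,240:380]]
cv2.imwrite("pics/after2.png",np.hstack([cv2.resize(i[:,:,::-1],(400,280)) for i in im]))
E
```

```text
1.01 [ 0.9 -1.3 -0.1] [0.573 0.165 0.284] 13.4
0.93 [ 0.  -0.1  0.7] [0.565 0.165 0.28 ] 13.7
0.85 [1.1 0.6 0.4] [0.557 0.165 0.275] 13.9
0.77 [0.5 0.1 0.1] [0.55  0.164 0.27 ] 14.2
0.69 [-0.4  0.6  0.2] [0.542 0.164 0.264] 14.4
0.61 [ 0.2 -0.5  0.5] [0.536 0.164 0.257] 14.7
0.53 [ 0.8 -0.5  0.7] [0.53  0.164 0.251] 14.9
0.45 [1.8 0.1 0.7] [0.524 0.163 0.243] 15.2
0.37 [-0.1 -0.5  0.2] [0.519 0.163 0.236] 15.4
0.29 [0.5 0.3 0.6] [0.515 0.163 0.228] 15.7
0.21 [-0.5 -0.5  0.3] [0.511 0.163 0.219] 15.9
0.13 [0.7 0.  0.6] [0.508 0.163 0.211] 16.2
0.04 [ 0.2 -0.3 -0.1] [0.506 0.163 0.202] 16.4
-0.04 [-2.5 -1.5 28.5] [0.507 0.163 0.195] 16.7
```

View pics/after2.png

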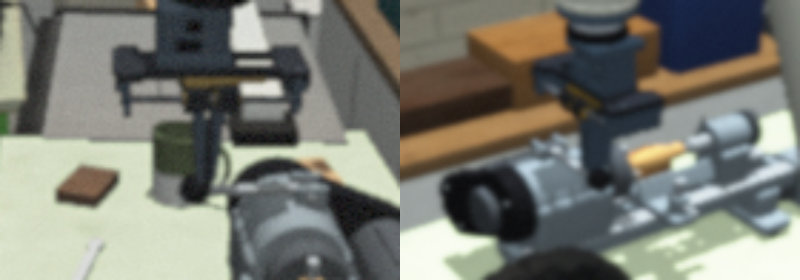

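The lever is level, with the ball at about (326.5,171) in the side view and a 28 N reaction on its stop. Next is the dial: I'll hover over it and look.

```bash
python3 - <<'E'
from h import *
import cv2
p=arm.current_ee_pos();arm.move_l([p[0],p[1],.33],feed=.3)
R=rot(np.radians(-47));arm.move_to([.5725,-.304,.30],R);arm.grip(.05)
arm.move_l([.5725,-.304,.19],feed=.2)
print(arm.current_t(),arm.current_width(),arm.current_joint_positions().round(1),arm.current_force())
s=arm.get_calibration("side");w=arm.get_calibration("wrist");P=arm.current_ee_pos()
print("start tips px",[proj(s,[.625+d,0,.183]).round(0) for d in(-.052,.052)])
A=arm.snapshot("wrist")[:,:,::-1].copy();B=arm.snapshot("side")[:,:,::-1].copy()
cv2.imwrite("pics/w3.png",A);cv2.imwrite("pics/s3.png",B)
for q,k in((P,(0,0,255)),([.5725,-.304,.1225],(0,255,0))):
  for cal,i in((w,A),(s,B)):cv2.circle(i,tuple(int(v) for v in proj(cal,q)),2,k,-1)
C=cv2.imread("pics/side0.png")
m=np.vstack([cv2.resize(B[230:380,320:470],(290,290)),cv2.resize(C[150:270,340:460],(290,290))])
cv2.imwrite("pics/hov.png",np.hstack([cv2.resize(A[:, 70:570],(500,400)),np.zeros((400,0,3),np.uint8)]) if 0 else np.hstack([cv2.copyMakeBorder(cv2.resize(A[:,70:570],(500,400)),0,180,0,0,0),m]))
print([proj(w,[.5725,-.304,.1225])])
E
```

```text
20.7 0.04989923460404489 [-33.2  29.8  72.9  -0.   77.2  13.8] [ 0.52815852 -0.17576992 -0.05696747]
start tips px [array([365., 211.]), array([406., 210.])]
[array([317.93122259, 205.52994774])]
```

View pics/hov.png

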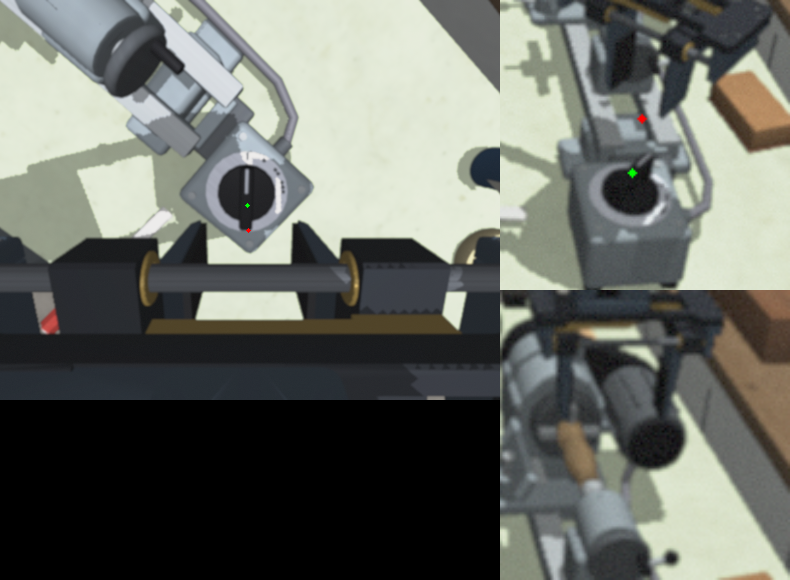

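The wrist view shows the bar vertical at full-image column 317 (rows 168–230), aligned with the fingers. The skirt centre is at about (316.5,194). I'll refine the axis from this, correct for the short tips, come down and grip.

```bash
python3 - <<'E'
from h import *
w=arm.get_calibration("wrist")
sk=atz(w,316.5,194,.097);tip=atz(w,317,168,.1225);tail=atz(w,317,230,.1225)
print(sk,(tip+tail)/2,np.degrees(np.arctan2(*(tip-tail)[1::-1])),np.linalg.norm(tip-tail))
c=((sk+(tip+tail)/2)/2)[:2];c=(c+[.5725,-.304])/2 if np.linalg.norm(c-[.5725,-.304])>.012 else c
print(c)
f0=arm.current_force()
arm.move_l([*c,.15],feed=.15)
for z in np.arange(.14,.0735,-.011):
    arm.move_l([*c,z],feed=.1);f=arm.current_force()-f0
    if np.linalg.norm(f)>5:print("contact",z,f);break
print(z,f.round(1),arm.current_t())
if np.linalg.norm(f)<5:
    arm.grip(0.0);print(arm.current_width(),arm.current_grasp_force(),arm.current_force().round(1),arm.current_torque().round(2),arm.current_t())
E
```

```text
[ 0.57560481 -0.29970795  0.097     ] [ 0.57614326 -0.30001561  0.1225    ] 42.94983458574193 0.058659736657168594
[ 0.57587404 -0.29986178]
0.07399999999999995 [0.2 1.3 0.3] 23.0167
0.013423904902583694 29.943672716617584 [-5.9  6.1  6.3] [ 1.11  1.17 -0.66] 23.6667
```

```bash
python3 - <<'E'
from h import *
import cv2
q=arm.current_joint_positions()
for d in(15,30,45,60,70,76,81):
    a=q.copy();a[5]+=d;arm.move_joints(a);f=arm.current_force()
    print(d,f.round(1),arm.current_torque().round(2),round(arm.current_grasp_force(),1),round(arm.current_width(),4),round(arm.current_t(),1))
    if np.linalg.norm(f)>35:break
arm.sleep(.3)
print(arm.current_joint_positions()[5]-q[5],arm.current_tau()[5])
s=arm.get_calibration("side");i=arm.snapshot("side")[:,:,::-1];w=arm.snapshot("wrist")[:,:,::-1]
cv2.imwrite("pics/end.png",np.hstack([cv2.resize(i[120:380,280:460],(277,400)),cv2.resize(w[:,70:570],(500,400))]))
E
```

```text
15 [-0.4 -0.3  0.4] [-0.04  0.14  0.11] 30.0 0.0129 24.0
30 [-0.3 -1.2  0.7] [-0.17  0.17  0.14] 30.0 0.0123 24.4
45 [-0.9 -2.7  0. ] [-0.45  0.24  0.08] 30.0 0.0127 24.8
60 [-0.8 -4.7 -0.7] [-0.83  0.29  0.26] 30.0 0.0131 25.1
70 [-1.7 -4.8 -0.1] [-0.91  0.37  0.17] 30.0 0.0128 25.4
76 [-1.4 -5.5  0.3] [-0.98  0.31  0.12] 30.0 0.0131 25.7
81 [-1.3 -6.  -0.9] [-0.98  0.36  0.2 ] 30.0 0.0126 25.9
80.58884759167867 0.18594511784613132
```

View pics/end.png

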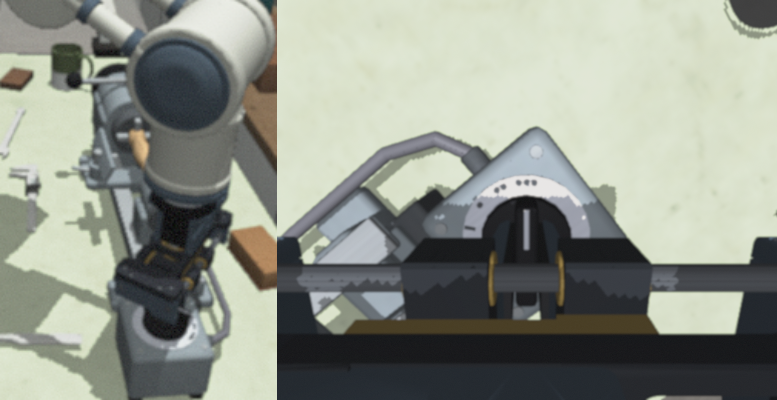

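The bar is firmly gripped and aligned with the tool after a turn of 80.6° (1.41 rad). Its pointer is at the three-dot mark at (526,183), and the lever is still level at (73,80). I'm handing it in.

```bash
python3 -c "
from rig import arm
print(arm.current_grasp_force(),arm.current_t());print(arm.sign_off())"
```

```text
29.99670535326004 26.325
the job is handed in; nothing more can be done
None
```

The job is handed in at 26.3 s: the belt-tension lever was pressed down onto its stop first, then the dial was turned about 1.41 rad to the third click and is still gripped there with 30 N; the hand-in call returned no verdict.

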